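# Seat a cast resin coupon in the corner of the squaring fixture

## Robot

A 7-joint arm with a two-finger parallel gripper is mounted at the origin on the work surface. World frame = base frame: x ahead of the robot, y to its left, z up, the work surface at z = 0. Lengths are in m, angles in rad, forces in N, time in s.
With the tool pointing down it reaches from about 0.35 to 0.9 m from the base axis. Payload 8.1 kg.
Tool frame: the origin (TCP) lies on the centre line of the jaws, within the pads' length; the fingertips stand 11 mm ahead of it and the grasp point (between the pads) lies 8 mm behind it; z points along the fingers, y is the direction in which the jaws open and shut (so a half turn about z gives the same grasp; the last joint's range is limited). The gripper opens to 85 mm and grips with 20 to 120 N. Pads are 22 mm wide; open, the fingers measure 114 mm over their backs; the gripper's body (76 mm by 85 mm) begins 54 mm behind the grasp point. The pads swing forward as they close: fully open they stand 13 mm farther back than shut.
Start: joints at [1.129, 0.434, 0.025, 1.573, -0.012, 1.134, -0.075], TCP at [0.208, -0.589, 0.242] pointing down, gripper open.
Joint ranges: [-2.62, 2.62], [-0.44, 2.09], [-1.27, 1.32], [0.08, 2.57], [-1.32, 4.46], [0.12, 2], [-2.74, 2.74]. Speed limits (rad/s): [2.22, 2.22, 3.01, 3.01, 3.14, 3.14, 3.14].

## Interface

Orientations are given as a 3x3 rotation matrix whose columns are the frame's x, y, z axes.
In Python, from bench import env, optics gives the robot as it stands.
- The arm moves only by the tool drive_tool, never from a script. Its argument "targets" is a list of rows, each a list of 4 numbers: the shift along the tool's x, y, z in mm, then the turn about the tool's z in degrees. A call has 1 to 12 rows; each row is the pose to reach, as a shift and turn from the pose commanded when the call began, along the tool's axes at that moment; what a row does not reach only later rows make up. A row lasts 1/10 s, in which the tool goes at most 50 mm and 8.59 degrees, less where a joint would pass 70% of its speed; a pose out of reach is approached as far as the arm can. A call with a gripper value outside its range is refused whole. "gripper" is the closure, from 0 (fully open) to 1 (shut), set as the call begins (left out, the last holds). The fingers move at their own pace and stop on an object; "newtons" is the grip in N (left out, the last holds). Time passes only in rows, so rows that repeat a pose let the fingers close. It gives the time, the measured TCP pose, the force and the opening at its end, in the units of the state.
- env.sense(): the state, without advancing time (a new reading comes with each control period).
- optics.grab_frame(name): name is "scene" or "top"; returns a dict with "image" (420x560x3 uint8, blue, green, red), "intrinsics" (3x3 intrinsics, pixels), "extrinsics" (4x4, takes a point from world to camera coordinates). Camera axes: x right, y up, looking along -z (the intrinsics and any distortion apply to the point x, -y, -z); pixel columns grow to the right and rows downward; lengths in m; the calibration is good to about 2 mm. A picture is of the moment at which its call begins. There is no depth.
- env.hand_in(): hands the job in, once; it reports no verdict.
The state is a dict: "time": time; "q": joint angles; "qd": joint speeds; "effort": joint torques, N m; "ee_pos": TCP position; "tcp_rot": TCP orientation; "ft_force": force on the tool from outside, world axes, zero at the start; "ft_torque": the same for the moment, N m; "finger_gap": finger opening in m.
Only numpy, scipy, OpenCV 4.12 (cv2) and the standard library are available. Lean on these libraries where they do the work, as an engineer would, in place of code of your own. Each camera call takes 0.05 s, during which the arm holds its last target.

## Task

Push the rectangular resin coupon flat against the long rail of the squaring fixture, then, keeping it against the rail, slide it along into the corner pocket at the T-shaped stop until it sits fully home, touching both the rail and the stop. Only push it with the fingertips: do not pick it up or tip it, and leave the other things on the fixture and bench where they are.

Things in the scene. Friction and masses are not known exactly. Their poses are not given: they have to be found in the camera images.
- fixture: fixed dark metal plate, 170 (its x) by 400 (its y) by 8 mm thick, on the bench; origin: centre of its underside; top at z = 8 mm. A straight steel rail, 15 mm thick, 14 mm above the plate's top, runs along all its +x edge; the rail's working face is at x = +70 mm, facing -x. Its x axis points away from the robot, within 18 degrees of world x.
- stop: fixed T-shaped steel stop, 14 mm high, near one end of the plate: 150 mm from the middle along the fixture's +y or -y (varies). Origin: on the plate's top, 35 mm short of the rail's face; axes as the fixture's. Its wall (y = -8 to +8 mm) runs from the rail back to x = -31 mm; its lip, a bar parallel to the rail (x = -31 to -19 mm), spans y = -33 to +33 mm.
- stop_mid (a point): the same point of the stop, 7 mm higher. Rail, wall and lip form the corner pocket on the side facing the plate's middle: 54 mm wide between rail and lip, 25 mm deep, open towards the middle. A seated coupon sticks out of it by 35 mm and its centre is 38 mm from this point along the fixture's y, towards the plate's middle.
- post: fixed round steel post with a wider head (24 mm diameter, 24 mm high), standing on the plate at the end where the stop is not, 150 mm from the middle and 35 mm short of the rail's face like the stop's origin, so the line from one to the other is parallel to the rail; origin: centre of its foot. Not to be used.
- coupon: the rectangular cast resin coupon, loose on the plate near the plate's middle: 50 mm (its x) by 60 mm (its y) by 14 mm high, about 40 to 75 g; origin: centre of its underside. It starts clear of the rail, turned at most 23 degrees from the fixture's axes; its long side (y) goes along the rail. It is smooth and slippery (friction about 0.28 to 0.42 on plate, rail and fingers) and slides under less than 0.4 N.
- coupon_mid (a point): the centre of the coupon, 7 mm above its underside; seated, it is 25 mm from the rail's face (x = +45 mm in the fixture's frame)
- puck: bystander: round resin disc, 40 mm diameter, 14 mm high, loose on the plate in one of the two corners away from the rail; origin: centre of its underside
- vial: bystander: small amber jar, 28 mm diameter, 45 mm high, standing on the plate in the other corner away from the rail; origin: centre of its underside
- cup: bystander: clear mixing cup, 72 mm across, 55 mm high, on the bench to the robot's left; origin: centre of its underside
- tin: bystander: tin, 90 mm diameter, 110 mm high, on the bench to the left; origin: centre of its underside
- tray: bystander: divided tray, 120 by 160 by 50 mm, on the bench to the right; origin: centre of its underside
- spatula: bystander: wooden-handled spatula lying on the bench beyond the fixture; origin: underside
- weight: bystander: brass check weight, 28 mm diameter, 30 mm high, on the bench to the right; origin: centre of its underside
Things that resemble listed ones, but are neither listed nor needed, are in the scene too. What is shaped like the coupon but purple or yellow is not meant.

How it is judged:
On the way:
1. the coupon lies flat against the rail (within 4 mm and 5 degrees), still outside the pocket (x of coupon_mid in the frame of fixture above 0.041 m and angle between the x axis of coupon and the x axis of fixture, either way round below 0.087 rad and not (y of coupon_mid in the frame of stop between -0.07 and 0.07 m)), for 0.2 s.
At the end, for the whole second after the job is handed in: The coupon lies flat on the plate, at rest, in the corner pocket: within 3 mm of the rail, within 3 mm of the stop's wall, and square to the rail within 3.4 degrees (x of coupon_mid in the frame of fixture between 0.042 and 0.048 m and y of coupon_mid in the frame of stop between -0.041 and 0.041 m and angle between the x axis of coupon and the x axis of fixture, either way round below 0.06 rad and angle between coupon's own z axis and vertical below 0.06 rad and z of coupon_mid in the frame of fixture below 0.018 m and linear speed of coupon below 0.01 m/s); the robot touches nothing.
It fails at once if the coupon is lifted more than 10 mm off the plate (z of coupon_mid in the frame of fixture above 0.025 m).
It fails at once if the coupon is tipped more than 17 degrees (angle between coupon's own z axis and vertical above 0.3 rad).
It fails at once if the coupon strays more than 8 mm from the rail on its last 50 mm before home (y of coupon_mid in the frame of stop between -0.088 and 0.088 m and x of coupon_mid in the frame of fixture below 0.037 m).
It fails at once if a bystander is moved by more than 20 mm (distance of any of puck, vial, cup, tin, tray, spatula, weight from where it was at the start of the episode above 0.02 m).
It also fails if it takes over 54 s, if anything falls off the work surface, if the arm or the gripper's body presses on something with over 40 N, if the wrist force passes 120 N, or if a joint passes its speed limit or range.

## Working session

There is one attempt and no reset: what is moved stays moved. The work goes in short steps, Python scripts to look and compute and a tool call to move; the robot and the scene stay as the last step left them, time stands still between calls to the robot, and variables do not carry over. Pictures are saved under pics/ and viewed, and the job is handed in when it is done.

Besides the shell and the picture viewer there is one more tool, called as name([rows], argument=value, ...), one row to a line, values as JSON. drive_tool: Moves the arm, as the interface text tells. Its arguments: {"type":"object","properties":{"targets":{"type":"array"},"gripper":{"type":"number"},"newtons":{"type":"number"}},"required":["targets"]}

```bash
mkdir -p pics; ls
python3 - <<'E'
from bench import env, optics
import cv2,numpy as np
s=env.sense()
for k in s: print(k,np.round(s[k],4).tolist())
for n in("scene","top"):
    f=optics.grab_frame(n); cv2.imwrite(f"pics/{n}0.png",f["image"]); print(f["intrinsics"],f["extrinsics"],[k for k in f])
E
```

```text
pics
time 0.0
q [1.1294, 0.4352, 0.025, 1.5741, -0.0116, 1.134, -0.0751]
qd [-0.0006, -0.0002, -0.0019, 0.0004, -0.0012, -0.002, 0.0016]
effort [-0.0004, -67.0462, 1.0245, -31.6213, 0.0155, 0.0123, 0.0]
ee_pos [0.2075, -0.589, 0.2415]
tcp_rot [[0.9432, 0.3323, -0.0007], [0.3323, -0.9432, 0.0015], [-0.0002, -0.0016, -1.0]]
ft_force [0.8218, -0.6985, -1.1763]
ft_torque [-0.0347, -0.0135, 0.0234]
finger_gap 0.0857
[[400.2319682    0.         275.38839465]
 [  0.         400.2319682  209.85729846]
 [  0.           0.           1.        ]] [[ 0.83847298  0.54487475 -0.00863501 -0.44604327]
 [-0.41369411  0.64676183  0.64074669  0.20056784]
 [ 0.35471149 -0.53367653  0.7677038  -1.32161604]
 [ 0.          0.          0.          1.        ]] ['image', 'intrinsics', 'extrinsics']
[[454.09155553   0.         280.00727205]
 [  0.         454.09155553 210.19854757]
 [  0.           0.           1.        ]] [[ 0.02039136 -0.99967364  0.01538861 -0.04100814]
 [ 0.99620094  0.0216191   0.08435817 -0.55724985]
 [-0.08466332  0.01360997  0.99631666 -1.24199549]
 [ 0.          0.          0.          1.        ]] ['image', 'intrinsics', 'extrinsics']
```

View pics/scene0.png

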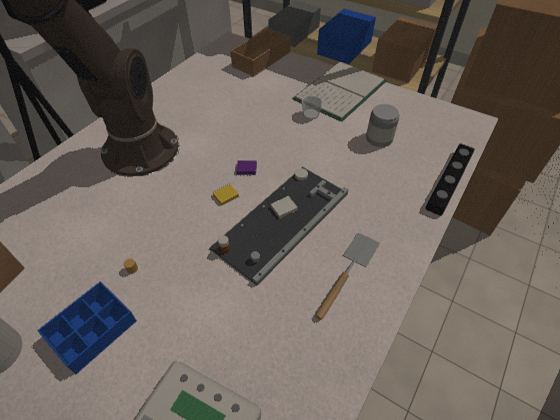

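View pics/top0.png

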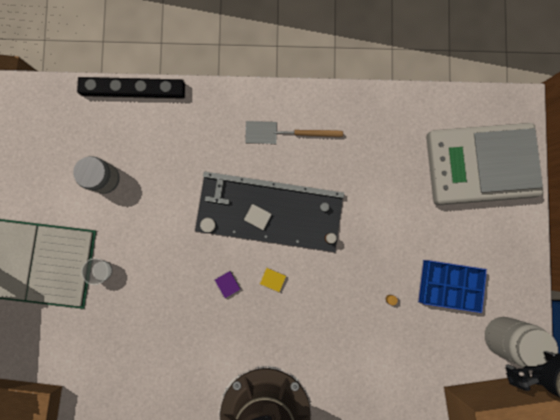

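The top view shows the stop at the +y (left) end at about (217,190), the post at (325,208) and the coupon at (258,217). The puck is at (207,225) and the vial at (331,239). Next I'll zoom in and segment.

```bash
cat > h.py <<'E'
import numpy as np,cv2
from bench import env,optics
def ray(f,uv):
    K=f["intrinsics"];E=f["extrinsics"];R=E[:3,:3];t=E[:3,3]
    uv=np.atleast_2d(uv).astype(float)
    d=np.c_[(uv[:,0]-K[0,2])/K[0,0],-(uv[:,1]-K[1,2])/K[1,1],-np.ones(len(uv))]
    return -R.T@t,d@R
def onz(f,uv,z):
    c,d=ray(f,uv); return c+d*((z-c[2])/d[:,2])[:,None]
def proj(f,P):
    P=np.atleast_2d(P);K=f["intrinsics"];E=f["extrinsics"];p=P@E[:3,:3].T+E[:3,3]
    return np.c_[K[0,0]*p[:,0]/-p[:,2]+K[0,2],K[1,1]*-p[:,1]/-p[:,2]+K[1,2]]
E
python3 - <<'E'
from h import *
f=optics.grab_frame("top");g=optics.grab_frame("scene")
np.savez("f0.npz",t=f["image"],s=g["image"])
a=cv2.resize(f["image"][160:265,185:355],None,fx=4.7,fy=4.7,interpolation=cv2.INTER_CUBIC)
b=cv2.resize(g["image"][155:290,200:360],None,fx=4.4,fy=4.4,interpolation=cv2.INTER_CUBIC)
cv2.imwrite("pics/tz.png",a);cv2.imwrite("pics/sz.png",b)
E
```

```text
(no output)
```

View pics/tz.png

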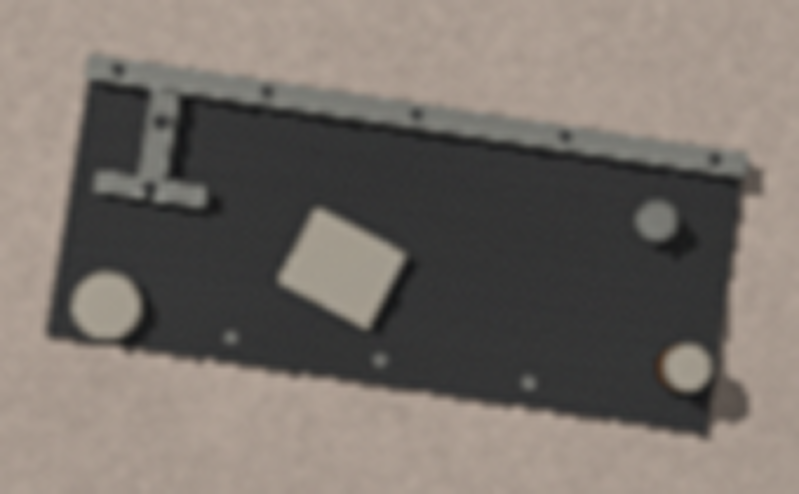

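View pics/sz.png

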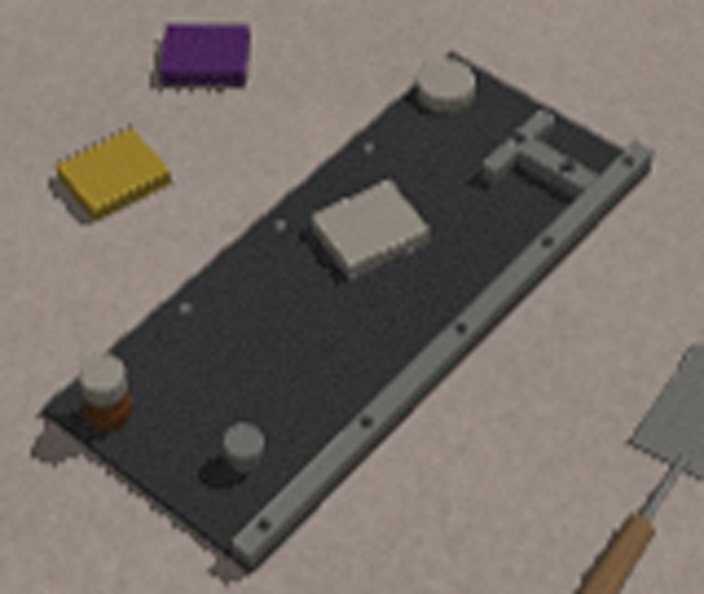

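```bash
cat > m.py <<'E'
from h import *
import sys
def fitline(P):
    vx,vy,x,y=cv2.fitLine(P.astype(np.float32),cv2.DIST_HUBER,0,.001,.001).ravel()
    return np.array([x,y]),np.array([vx,vy])
def coupon(f,fx=None,thr=95,draw=False):
    im=cv2.GaussianBlur(cv2.resize(f["image"],None,fx=6,fy=6,interpolation=cv2.INTER_CUBIC),(5,5),0)
    g=cv2.cvtColor(im,cv2.COLOR_BGR2GRAY)
    m=(g>thr).astype(np.uint8)
    cs,_=cv2.findContours(m,cv2.RETR_LIST,cv2.CHAIN_APPROX_NONE)
    out=[]
    for c in cs:
        a=cv2.contourArea(c)
        if a<40*36: continue
        p=(c[:,0,:]+.5)/6-.5
        w=onz(f,p,.022)[:,:2]
        r=cv2.minAreaRect((w*1000).astype(np.float32))
        if max(r[1])<150: out.append((r,w,p))
    return out
if __name__=="__main__":
    f=optics.grab_frame("top")
    for thr in(90,100,110):
        for r,w,p in coupon(f,thr=thr):
            print(thr,np.round(np.hstack([r[0],r[1],r[2]]),1),np.round(p.mean(0),1))
E
python3 m.py
python3 - <<'E'
from h import *
from m import fitline
f=optics.grab_frame("top")
g=cv2.cvtColor(f["image"],cv2.COLOR_BGR2GRAY).astype(float)
print("prof x=258",g[170:225,240].astype(int)); print("row 190",g[190,200:240].astype(int))
E
```

```text
90 [31.7 37.  18.9 96.9 29.5] [251.8 403.8]
90 [ 17.4 599.5  29.9  66.5  83.5] [ 41.6 408.2]
90 [ 81.6 -77.7  21.1  20.1  46.8] [294.3 386.1]
90 [81.4 79.1 20.8 20.6 45.5] [236.3 385.3]
90 [320.5 708.7  45.9  29.7  88.7] [  5.8 292.7]
90 [349.6 108.9  64.6  53.2  30.8] [228.  284.6]
90 [364.9 419.1  61.1  70.9  78.3] [114.4 276.7]
90 [381.6 494.7  24.   60.8  82.6] [ 88.3 270.1]
90 [ 484.8 -172.3   28.4   28.7   45.9] [330.8 237.6]
90 [513.9 172.6  41.   41.1  41.4] [207.  224.5]
90 [539.4  34.   62.7  52.6  63.5] [257.1 216.5]
90 [ 571.4 -152.2   21.5   22.9    1.2] [324.2 206.5]
90 [ 699.2 -528.9  101.    39.6    6.3] [457.3 164.4]
90 [905.5 376.   23.4  22.7  36.4] [140.   85.4]
90 [905.5 446.9  23.   23.1   2.9] [115.   84.7]
90 [905.8 517.6  23.8  24.3  46.4] [90.  84.1]
100 [ 81.3 -77.6  20.2  18.    1. ] [294.3 386.1]
100 [81.2 79.  18.9 18.7 47. ] [236.3 385.3]
100 [ 259.  -670.5  105.7   30.8   74.7] [510.2 322.3]
100 [320.3 709.3  44.4  28.2  88.8] [  5.6 292.8]
100 [349.5 108.8  66.2  54.4  30.9] [228.2 284.6]
100 [365.3 419.7  63.6  73.1  79.8] [114.3 276.4]
100 [ 484.8 -
[... 579 characters left out ...]
6.4   26.4   45.9] [330.8 237.7]
110 [513.9 172.6  38.5  39.3   1.9] [207.  224.5]
110 [539.4  34.   60.6  50.6  63.5] [257.2 216.5]
110 [598.4 147.1  63.7  41.6  84.6] [216.9 197.1]
110 [ 699.1 -529.   104.6   43.     6.1] [457.4 164.5]
110 [ 744.6 -731.4   27.6   54.3    3.6] [529.3 149.8]
prof x=258 [157 158 158 158 161 161 151 128 108 101 109 105  67  37  43  53  53  53
  53  52  52  52  53  52  53  53  53  52  52  51  52  52  52  53  52  53
  53  54  54  52  52  53  54  52  54  52  53  53  54  52  52  54  53  53
  54]
row 190 [147 111  64  50  53  52  53  54  54  55  54  55  53  51  58  90 117 124
 123 122 116  90  46  25  28  43  52  54  52  55  53  52  52  53  53  52
  52  53  52  52]
```

```bash
cat > fix.py <<'E'
from h import *
from m import fitline
f=optics.grab_frame("top")
f["image"]=np.load("f0.npz")["t"]
g=cv2.cvtColor(f["image"],cv2.COLOR_BGR2GRAY).astype(float)
# rail working face: top-face edge, per column crossing of level ~80 falling (rail~105 -> shadow ~40)
def cross(v,lv,fall):
    for i in range(len(v)-1):
        if (v[i]-lv)*(v[i+1]-lv)<=0 and ((v[i]>v[i+1])==fall): return i+(v[i]-lv)/(v[i]-v[i+1])
pts=[]
for u in list(range(228,335)):
    v0=int(178+(u-210)*(193-178)/(340-210))
    c=cross(g[v0-2:v0+12,u],75,True)
    if c is not None: pts.append((u,v0-2+c))
P=onz(f,np.array(pts),.022)[:,:2]
o,d=fitline(P); d=d if d[1]>0 else -d
r=(P-o)@np.array([d[1],-d[0]]); k=abs(r)<.002; o,d=fitline(P[k]); d=d if d[1]>0 else -d
xh=np.array([d[1],-d[0]])  # fixture x; y=d
print("rail pts",k.sum(),len(k),"yaw deg",np.degrees(np.arctan2(xh[1],xh[0])),"x.face",o@xh,"rms",np.std(r[k]))
# outer edge check & plate front edge z=.008
pts=[]
for u in range(215,330):
    v0=int(233+(u-200)*(250-233)/(335-200)); 
    c=cross(g[v0-8:v0+10,u],90,False)
    if c is not None: pts.append((u,v0-8+c))
Q=onz(f,np.array(pts),.008)[:,:2]@xh
print("front edge from face (exp -155mm):",np.median(Q)-o@xh)
# stop
y=[]
S=[]
for v in (184,186,188,190,192):
    row=g[v,205:235]; a=cross(row,85,False); b=cross(row,85,True)
    W=onz(f,np.array([[205+a,v],[205+b,v]]),.022)[:,:2]@d; S.append(W)
print("wall y edges",np.round(np.array(S)*1000,1))
post=onz(f,[[324.2,206.5]],.032)[0]
print("post",post, "x rel face",post[:2]@xh-o@xh,"y",post[:2]@d)
# plate ends
for v0 in (205,212): 
    row=g[v0,190:206];b=cross(row,90,True); row=g[v0+12,330:345]; c=cross(row,90,False)
    if b and c:
        print("ends y",onz(f,[[190+b,v0]],.008)[0,:2]@d,onz(f,[[330+c,v0+12]],.008)[0,:2]@d)
ys=np.array(S).mean(); 
np.savez("fix.npz",xh=xh,yh=d,face=o@xh,wall=np.median([s[1] for s in S]),stop=ys)
c=np.array([.5394,.034]);print("coupon rel face",c@xh-o@xh,"rel stop y",c@d-ys)
E
python3 fix.py
```

```text
rail pts 105 107 yaw deg -7.347163 x.face 0.6191886 rms 0.00036717306435007783
front edge from face (exp -155mm): -0.1540753036886669
wall y edges [[231.  213.7]
 [230.7 225.5]
 [230.8 213.8]
 [231.  213.7]
 [230.6 214.7]]
post [ 0.57026077 -0.15160595  0.032     ] x rel face -0.03422241880200849 y -0.07743564458912797
ends y 0.27050642774813605 -0.12866464384728765
ends y 0.27038363492451023 -0.12850919209777625
coupon rel face -0.08856529546976089 rel stop y -0.12083461897034212
```

```bash
cat > go.py <<'E'
import sys
from h import *
F=np.load("fix.npz");xh,yh=F["xh"],F["yh"]
X0=float(F["face"])-.070; Y0=.2218-.150
def tofix(p): return np.array([p[0]*xh[0]+p[1]*xh[1]-X0,p[0]*yh[0]+p[1]*yh[1]-Y0])
def delta(X,Y,z,yawrel):
    s=env.sense();R=s["tcp_rot"];p=np.array(s["ee_pos"])
    R=np.array(R)
    w=np.r_[(X+X0)*xh+(Y+Y0)*yh,z]
    d=R.T@(w-p)
    yaw=np.degrees(np.arctan2(R[1,0],R[0,0])); t=np.degrees(np.arctan2(xh[1],xh[0]))+yawrel
    turn=-((t-yaw+180)%360-180)
    print("t",s["time"],"fix mm",np.round(tofix(p)*1000,1),"z",round(p[2]*1000,1),"yawrel",round(yaw-t+yawrel,2),"q7",round(s["q"][6],2),"gap",round(s["finger_gap"]*1000,1),"F fix",np.round([s["ft_force"][:2]@xh if 0 else np.dot(s["ft_force"][:2],xh),np.dot(s["ft_force"][:2],yh),s["ft_force"][2]],2))
    print("delta mm",np.round(d*1000,1),"turn",round(turn,2))
if __name__=="__main__":
    a=[float(x) for x in sys.argv[1:]]
    delta(a[0]/1000,a[1]/1000,a[2]/1000,a[3])
E
python3 go.py -78 27 150 0
```

```text
t 0.35 fix mm [-267.9 -629.8] z 242.1 yawrel 26.75 q7 -0.08 gap 85.3 F fix [ 0.84 -0.76 -0.57]
delta mm [ 465.2 -501.    92.3] turn 26.75
```

drive_tool([
  [39, -42, 8, 2.3],
  [78, -84, 16, 4.6],
  [117, -126, 24, 6.9],
  [156, -168, 32, 9.2],
  [195, -210, 40, 11.5],
  [234, -252, 48, 13.8],
  [273, -294, 56, 16.1],
  [312, -336, 64, 18.4],
  [350, -377, 72, 20.7],
  [389, -419, 80, 23],
  [427, -460, 88, 25],
  [465, -501, 92, 26.7],
], gripper=0.7)

```text
time: 1.55
ee_pos: [0.4449, -0.0425, 0.1604]
tcp_rot: [[0.992, -0.129, 0.001], [-0.129, -0.992, -0.0], [0.001, 0.0, -1.0]]
ft_force: [1.9, -0.9, 0.1]
finger_gap: 0.0254
```

drive_tool([
  [0, 0, 0, 0],
  [0, 0, 0, 0],
  [0, 0, 0, 0],
])

```text
time: 1.85
ee_pos: [0.4439, -0.0454, 0.1604]
tcp_rot: [[0.992, -0.128, -0.0], [-0.128, -0.992, -0.001], [-0.0, 0.001, -1.0]]
ft_force: [-0.1, -1.0, -0.6]
finger_gap: 0.0253
```

```bash
python3 go.py -78 27 60 0
python3 - <<'E'
from h import *
f=optics.grab_frame("top");g=optics.grab_frame("scene")
cv2.imwrite("pics/a1.png",np.hstack([cv2.resize(f["image"][140:290,170:370],(400,300)),cv2.resize(g["image"][120:270,190:390],(400,300))]))
E
```

```text
t 1.85 fix mm [-103.1  -60. ] z 160.4 yawrel 0.0 q7 -1.8 gap 25.3 F fix [ 0.05 -0.99 -0.62]
delta mm [ 25.1 -87.1 100.3] turn 0.0
```

View pics/a1.png

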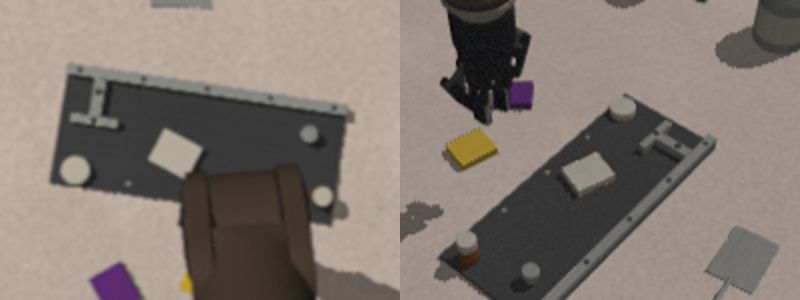

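drive_tool([
  [8, -29, 25, 0],
  [16, -58, 50, 0],
  [25, -87, 75, 0],
  [25, -87, 100, 0],
  [25, -87, 100, 0],
  [25, -87, 100, 0],
])

```text
time: 2.55
ee_pos: [0.4797, 0.0374, 0.0606]
tcp_rot: [[0.992, -0.129, -0.001], [-0.129, -0.992, -0.001], [-0.001, 0.001, -1.0]]
ft_force: [-0.4, -0.4, -0.3]
finger_gap: 0.0256
```

```bash
python3 go.py -78 27 21 0
python3 - <<'E'
from h import *
f=optics.grab_frame("top");g=optics.grab_frame("scene")
cv2.imwrite("pics/a2.png",np.hstack([cv2.resize(f["image"][140:290,170:370],(400,300)),cv2.resize(g["image"][120:270,190:390],(400,300))]))
E
```

```text
t 2.55 fix mm [-78.2  26.6] z 60.6 yawrel -0.05 q7 -2.06 gap 25.6 F fix [-0.36 -0.4  -0.29]
delta mm [ 0.2 -0.4 39.6] turn -0.05
```

View pics/a2.png

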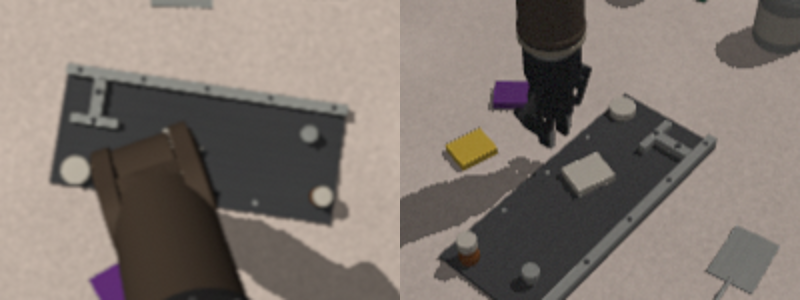

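The fingers hang just short of the coupon, which hasn't moved. I'll lower them now.

drive_tool([
  [0, 0, 10, 0],
  [0, 0, 20, 0],
  [0, 0, 30, 0],
  [0, 0, 35, 0],
  [0, 0, 39, 0],
  [0, 0, 39, 0],
  [0, 0, 39, 0],
])

```text
time: 3.35
ee_pos: [0.4802, 0.0389, 0.0214]
tcp_rot: [[0.992, -0.127, -0.0], [-0.127, -0.992, -0.0], [-0.0, 0.0, -1.0]]
ft_force: [-0.0, 0.4, 0.1]
finger_gap: 0.0258
```

drive_tool([
  [4, 0, 0, 0],
  [8, 0, 0, 0],
  [12, 0, 0, 0],
  [16, 0, 0, 0],
  [20, 0, 0, 0],
  [24, 0, 0, 0],
  [28, 0, 0, 0],
  [32, 0, 0, 0],
  [36, 0, 0, 0],
  [40, 0, 0, 0],
  [43, 0, 0, 0],
  [45, 0, 0, 0],
])

```text
time: 4.55
ee_pos: [0.5251, 0.0331, 0.0214]
tcp_rot: [[0.992, -0.127, 0.0], [-0.127, -0.992, -0.0], [0.0, -0.0, -1.0]]
ft_force: [-0.7, -0.3, 0.5]
finger_gap: 0.0253
```

```bash
python3 go.py 9 27 21 0
python3 - <<'E'
from h import *
f=optics.grab_frame("top");g=optics.grab_frame("scene")
cv2.imwrite("pics/a3.png",np.hstack([cv2.resize(f["image"][140:290,170:370],(400,300)),cv2.resize(g["image"][150:260,210:357],(400,300))]))
E
```

```text
t 4.55 fix mm [-32.6  28.2] z 21.4 yawrel 0.05 q7 -2.05 gap 25.3 F fix [-0.7  -0.37  0.53]
delta mm [41.6  1.3  0.4] turn 0.05
```

View pics/a3.png

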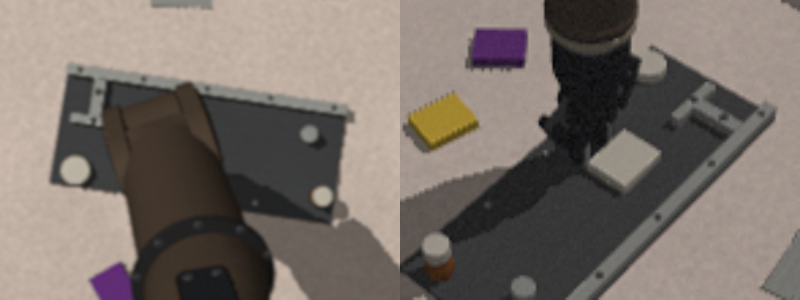

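The right half shows the coupon squared against both fingertips, parallel to the rail, at about (625,158) in the zoomed view. I'll continue slowly to the rail.

drive_tool([
  [4, 0, 0, 0],
  [8, 0, 0, 0],
  [12, 0, 0, 0],
  [16, 0, 0, 0],
  [20, 0, 0, 0],
  [24, 0, 0, 0],
  [28, 0, 0, 0],
  [31, 0, 0, 0],
  [34, 0, 0, 0],
  [36, 0, 0, 0],
  [38, 0, 0, 0],
  [38, 0, 0, 0],
])

```text
time: 5.85
ee_pos: [0.5628, 0.0282, 0.0214]
tcp_rot: [[0.992, -0.127, 0.0], [-0.127, -0.992, -0.0], [0.0, -0.0, -1.0]]
ft_force: [0.4, -0.7, -0.4]
finger_gap: 0.0256
```

drive_tool([
  [1, 0, 0, 0],
  [2, 0, 0, 0],
  [2, 0, 0, 0],
])

```text
time: 6.15
ee_pos: [0.5646, 0.0281, 0.0214]
tcp_rot: [[0.992, -0.127, 0.0], [-0.127, -0.992, -0.0], [0.0, 0.0, -1.0]]
ft_force: [-0.4, 0.1, -0.2]
finger_gap: 0.0257
```

drive_tool([
  [1, 0, 0, 0],
  [1, 0, 0, 0],
])

```text
time: 6.35
ee_pos: [0.5656, 0.0279, 0.0214]
tcp_rot: [[0.992, -0.127, 0.0], [-0.127, -0.992, -0.0], [0.0, 0.0, -1.0]]
ft_force: [-0.3, -0.8, 0.3]
finger_gap: 0.0255
```

```bash
python3 go.py 9 27 21 0
python3 - <<'E'
from h import *
f=optics.grab_frame("top");g=optics.grab_frame("scene")
cv2.imwrite("pics/a4.png",np.hstack([cv2.resize(f["image"][140:290,170:370],(400,300)),cv2.resize(g["image"][150:260,210:357],(400,300))]))
E
```

```text
t 6.35 fix mm [ 8.2 28.2] z 21.4 yawrel 0.05 q7 -2.02 gap 25.5 F fix [-0.21 -0.8   0.34]
delta mm [0.8 1.2 0.4] turn 0.05
```

View pics/a4.png

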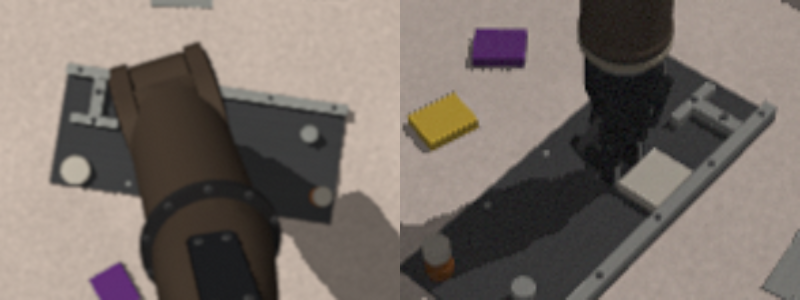

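The coupon is almost at the rail (right half, about (655,180)), but there is no rail force yet. I'll creep on until contact.

drive_tool([
  [1, 0, 0, 0],
  [1, 0, 0, 0],
  [1, 0, 0, 0],
])

```text
time: 6.75
ee_pos: [0.5665, 0.0278, 0.0214]
tcp_rot: [[0.992, -0.127, 0.0], [-0.127, -0.992, -0.0], [0.0, 0.0, -1.0]]
ft_force: [0.1, -0.4, 0.2]
finger_gap: 0.0258
```

drive_tool([
  [1, 0, 0, 0],
  [1, 0, 0, 0],
  [1, 0, 0, 0],
])

```text
time: 7.05
ee_pos: [0.5667, 0.0278, 0.0212]
tcp_rot: [[0.992, -0.127, -0.001], [-0.127, -0.992, -0.0], [-0.001, 0.0, -1.0]]
ft_force: [-3.9, 1.2, 1.9]
finger_gap: 0.0257
```

drive_tool([
  [1, 0, 0, 0],
  [1, 0, 0, 0],
  [1, 0, 0, 0],
])

```text
time: 7.35
ee_pos: [0.5667, 0.0277, 0.021]
tcp_rot: [[0.992, -0.127, -0.003], [-0.127, -0.992, -0.0], [-0.003, 0.001, -1.0]]
ft_force: [-5.8, 1.5, 3.5]
finger_gap: 0.0258
```

Contact: about 6 N against the rail. TCP fixture x is about 9.3 mm, against 9 expected. I'll retract and lift.

drive_tool([
  [-2, 0, 0, 0],
  [-8, 0, 0, 0],
  [-20, 0, 0, 0],
  [-22, 0, -25, 0],
  [-30, 10, -55, 0],
  [-40, 40, -70, 0],
  [-50, 70, -70, 0],
  [-60, 100, -70, 0],
  [-60, 120, -70, 0],
  [-60, 120, -70, 0],
])

```text
time: 8.35
ee_pos: [0.4923, -0.0872, 0.0915]
tcp_rot: [[0.991, -0.132, -0.0], [-0.132, -0.991, -0.002], [0.0, 0.002, -1.0]]
ft_force: [0.1, -0.1, 0.4]
finger_gap: 0.0254
```

```bash
cat > look.py <<'E'
from go import *
from m import coupon
import sys
def see(name,near=(45,30),hi=60):
    f=optics.grab_frame("top");g=optics.grab_frame("scene")
    cv2.imwrite(f"pics/{name}.png",np.hstack([cv2.resize(f["image"][160:265,185:325],(400,300),interpolation=cv2.INTER_CUBIC),cv2.resize(g["image"][150:260,220:367],(400,300),interpolation=cv2.INTER_CUBIC)]))
    for thr in(120,130,140):
      for F,n in((f,"top"),(g,"scene")):
        for r,w,p in coupon(F,thr=thr):
            c=np.array(r[0])/1000
            q=tofix(c)*1000
            if min(r[1])>30 and max(r[1])<90 and abs(q[0])<90 and abs(q[1])<140:
                # direction of long side
                a=r[2] if r[1][0]>r[1][1] else r[2]+90
                rel=(a-90-np.degrees(np.arctan2(xh[1],xh[0]))+90)%180-90
                print(n,thr,"fix",np.round(q,1),"size",np.round(r[1],1),"rel deg",round(rel,1))
see(sys.argv[1])
E
python3 look.py a5; python3 go.py 43 -25 60 90
```

```text
scene 120 fix [45.4 39.3] size [59.5 50.7] rel deg 0.3
scene 130 fix [45.  39.4] size [58.4 49.2] rel deg -0.0
top 140 fix [47.6 40.2] size [59.8 53.6] rel deg 0.0
scene 140 fix [44.8 39.4] size [57.3 48.1] rel deg -0.2
t 8.45 fix mm [-49.1 -91.9] z 91.5 yawrel -0.0 q7 -1.78 gap 25.8 F fix [0.07 0.37 0.38]
delta mm [ 92.1 -66.9  31.6] turn -90.0
```

View pics/a5.png

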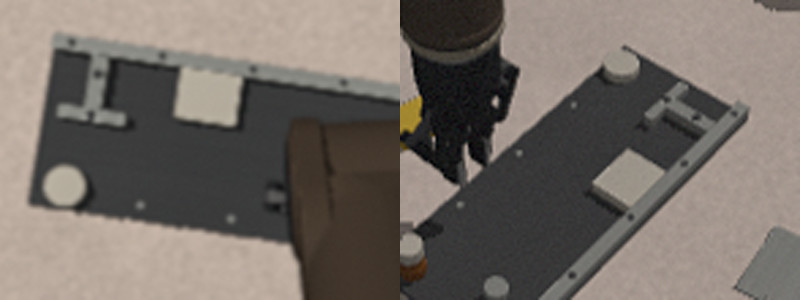

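The coupon is flush (x about 45 mm, angle about 0°) at fixture y of about 39.5 mm. The puck and stop are unchanged. I'll turn and go behind its -y end.

drive_tool([
  [8, 0, 0, -8],
  [16, 0, 0, -16],
  [24, -8, 0, -24],
  [32, -16, 0, -32],
  [40, -24, 0, -40],
  [48, -32, 0, -48],
  [56, -40, 0, -56],
  [64, -48, 0, -64],
  [72, -56, 0, -72],
  [80, -64, 0, -80],
  [88, -70, 5, -86],
  [92, -74, 10, -90],
], gripper=0.87)

```text
time: 9.65
ee_pos: [0.5952, -0.0197, 0.0814]
tcp_rot: [[0.121, 0.993, 0.001], [0.993, -0.121, 0.001], [0.001, 0.001, -1.0]]
ft_force: [-0.3, -0.6, 0.6]
finger_gap: 0.0114
```

drive_tool([
  [0, 0, 0, 0],
  [0, 0, 0, 0],
])

```text
time: 9.85
ee_pos: [0.5941, -0.021, 0.0813]
tcp_rot: [[0.128, 0.992, -0.0], [0.992, -0.128, 0.0], [0.0, -0.001, -1.0]]
ft_force: [-0.1, -0.3, -0.4]
finger_gap: 0.0111
```

```bash
python3 go.py 43 -18 21.5 90;python3 look.py a6
```

```text
t 9.85 fix mm [ 42.7 -16.7] z 81.3 yawrel 90.01 q7 -0.59 gap 11.1 F fix [-0.02 -0.33 -0.39]
delta mm [-1.3  0.4 59.8] turn 0.01
scene 120 fix [51.9 39.3] size [59.6 37.7] rel deg -0.5
scene 130 fix [51.6 39.4] size [58.3 36.3] rel deg 0.2
scene 140 fix [51.5 39.5] size [57.  34.7] rel deg -0.2
```

View pics/a6.png

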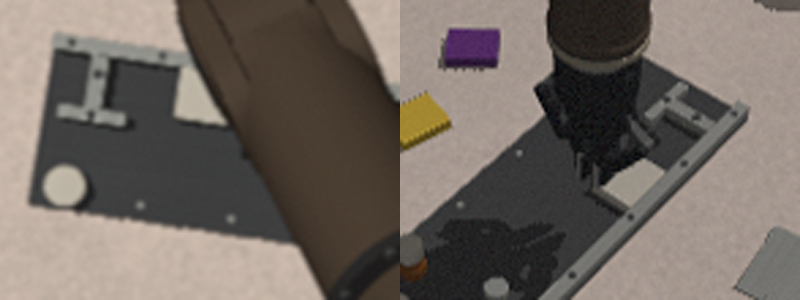

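The fingers hang above the plate behind the coupon's -y end, and the coupon hasn't moved. Next I'll lower, then approach.

drive_tool([
  [-1, 0, 15, 0],
  [-1, 0, 30, 0],
  [-1, 0, 42, 0],
  [-1, 0, 52, 0],
  [-1, 0, 57, 0],
  [-1, 0, 60, 0],
  [-1, 0, 60, 0],
  [-1, 0, 60, 0],
])

```text
time: 10.75
ee_pos: [0.5946, -0.023, 0.0218]
tcp_rot: [[0.127, 0.992, 0.001], [0.992, -0.127, 0.0], [0.0, 0.001, -1.0]]
ft_force: [-0.4, 0.6, -0.0]
finger_gap: 0.0112
```

drive_tool([
  [3, 0, 0, 0],
  [6, 0, 0, 0],
  [9, 0, 0, 0],
  [12, 0, 0, 0],
  [14, 0, 0, 0],
  [16, 0, 0, 0],
  [19, 0, 0, 0],
  [22, 0, 0, 0],
  [24, 0, 0, 0],
  [26, 0, 0, 0],
  [26, 0, 0, 0],
])

```text
time: 11.85
ee_pos: [0.5976, 0.0031, 0.0214]
tcp_rot: [[0.126, 0.992, 0.0], [0.992, -0.126, 0.0], [0.0, 0.0, -1.0]]
ft_force: [-0.1, 0.2, 0.3]
finger_gap: 0.0111
```

```bash
python3 go.py 43 71 21.5 90;python3 look.py a7
```

```text
t 11.85 fix mm [43.1  7.7] z 21.4 yawrel 90.08 q7 -0.68 gap 11.1 F fix [-0.1   0.23  0.3 ]
delta mm [63.3  0.  -0.1] turn 0.08
```

View pics/a7.png

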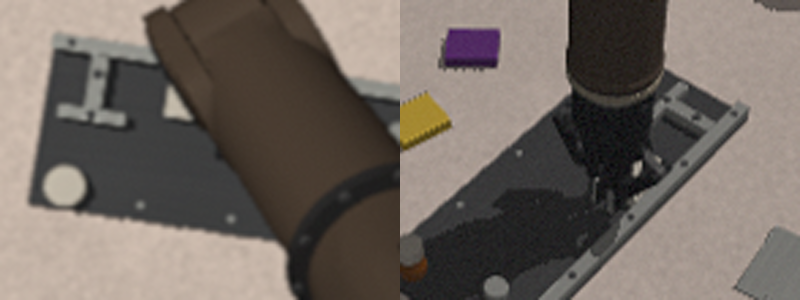

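The top view shows the coupon's leading part at (180,100), still at the rail. I'll push on with a slight bias toward it.

drive_tool([
  [3, 0.2, 0, 0],
  [6, 0.4, 0, 0],
  [9, 0.6, 0, 0],
  [12, 0.8, 0, 0],
  [15, 1, 0, 0],
  [18, 1.2, 0, 0],
  [20, 1.4, 0, 0],
  [20, 1.4, 0, 0],
])

```text
time: 12.75
ee_pos: [0.6016, 0.0229, 0.0215]
tcp_rot: [[0.126, 0.992, 0.0], [0.992, -0.126, 0.0], [0.0, 0.0, -1.0]]
ft_force: [-0.8, 0.1, 0.6]
finger_gap: 0.011
```

```bash
python3 go.py 43 71 21.5 90;python3 look.py a8
python3 - <<'E'
from h import *
f=optics.grab_frame("top")
cv2.imwrite("pics/a8z.png",cv2.resize(f["image"][165:215,195:265],None,fx=10,fy=10,interpolation=cv2.INTER_CUBIC))
E
```

```text
t 12.75 fix mm [44.6 27.8] z 21.5 yawrel 90.08 q7 -0.71 gap 11.0 F fix [-0.77 -0.01  0.61]
delta mm [43.2 -1.5 -0. ] turn 0.08
```

View pics/a8z.png

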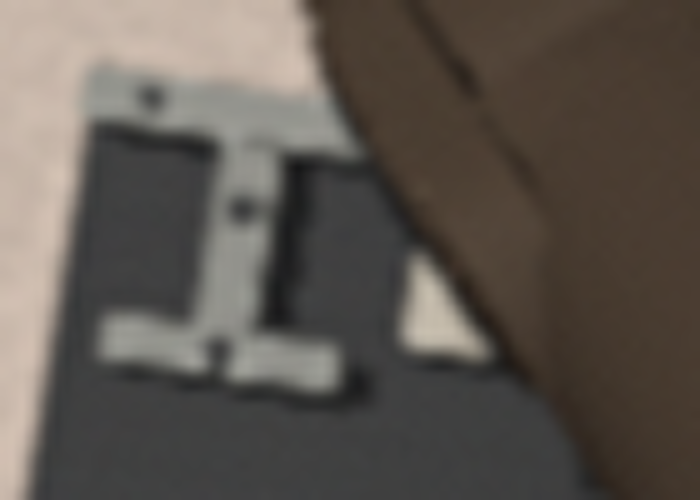

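Run:
```python
from go import *
f=optics.grab_frame("top")
for p in [(400,347),(405,255),(488,360),(343,390),(340,345)]:
    print(p,np.round(tofix(onz(f,[(np.array(p)+.5)/10-.5+[195,165]],.022)[0])*1000,1))
```

```text
(400, 347) [ 19.5 100.6]
(405, 255) [ 45.3 103.3]
(488, 360) [19.6 75.8]
(343, 390) [  5.2 114.4]
(340, 345) [ 17.6 117.3]
```

The corner reads x = 19.5 mm (20 if flush), the back edge is parallel to the rail, and the lip is cleared by about 4 mm. I'll continue.

drive_tool([
  [3, 0.2, 0, 0],
  [6, 0.3, 0, 0],
  [9, 0.5, 0, 0],
  [12, 0.6, 0, 0],
  [15, 0.8, 0, 0],
  [18, 0.9, 0, 0],
  [20, 1, 0, 0],
  [20, 1, 0, 0],
])

```text
time: 13.75
ee_pos: [0.6051, 0.0426, 0.0214]
tcp_rot: [[0.126, 0.992, 0.0], [0.992, -0.126, 0.0], [0.0, 0.0, -1.0]]
ft_force: [0.1, 0.7, 0.1]
finger_gap: 0.0112
```

```bash
python3 go.py 43 71 21.5 90
python3 - <<'E'
from h import *
f=optics.grab_frame("top");g=optics.grab_frame("scene")
cv2.imwrite("pics/a9z.png",np.hstack([cv2.resize(f["image"][165:215,195:245],None,fx=8,fy=8,interpolation=cv2.INTER_CUBIC),cv2.resize(g["image"][160:240,270:350],(400,400),interpolation=cv2.INTER_CUBIC)]))
E
```

```text
t 13.75 fix mm [45.5 47.8] z 21.4 yawrel 90.08 q7 -0.73 gap 11.2 F fix [0.06 0.73 0.12]
delta mm [23.2 -2.5 -0. ] turn 0.08
```

View pics/a9z.png

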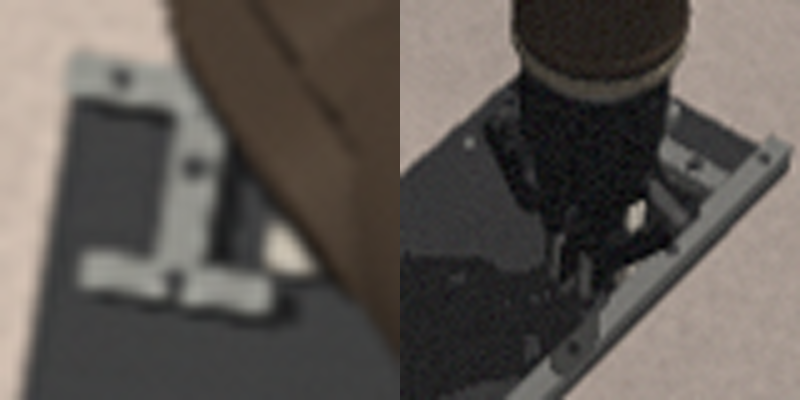

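The coupon's front corner (at about (265,265) left) is entering the pocket clear of the lip. I'll push on, then creep.

drive_tool([
  [3, 0.1, 0, 0],
  [6, 0.2, 0, 0],
  [9, 0.3, 0, 0],
  [12, 0.4, 0, 0],
  [15, 0.5, 0, 0],
  [18, 0.6, 0, 0],
  [20, 0.7, 0, 0],
  [21, 0.7, 0, 0],
  [21, 0.7, 0, 0],
])

```text
time: 14.75
ee_pos: [0.6084, 0.063, 0.0214]
tcp_rot: [[0.127, 0.992, 0.0], [0.992, -0.127, 0.0], [0.0, 0.0, -1.0]]
ft_force: [-0.3, -0.2, 0.2]
finger_gap: 0.0109
```

drive_tool([
  [1, 0, 0, 0],
  [1, 0, 0, 0],
  [1, 0, 0, 0],
])

```text
time: 15.05
ee_pos: [0.6085, 0.0637, 0.0214]
tcp_rot: [[0.127, 0.992, 0.0], [0.992, -0.127, 0.0], [0.0, 0.0, -1.0]]
ft_force: [0.8, 0.3, 0.6]
finger_gap: 0.0111
```

drive_tool([
  [1, 0, 0, 0],
  [1, 0, 0, 0],
  [1, 0, 0, 0],
])

```text
time: 15.35
ee_pos: [0.6087, 0.0648, 0.0214]
tcp_rot: [[0.127, 0.992, 0.0], [0.992, -0.127, 0.0], [0.0, 0.0, -1.0]]
ft_force: [1.1, 1.0, 1.0]
finger_gap: 0.0114
```

```bash
python3 go.py 43 71 21.5 90
python3 - <<'E'
from h import *
f=optics.grab_frame("top");g=optics.grab_frame("scene")
cv2.imwrite("pics/a10.png",np.hstack([cv2.resize(f["image"][165:215,195:245],None,fx=8,fy=8,interpolation=cv2.INTER_CUBIC),cv2.resize(g["image"][160:240,270:350],(400,400),interpolation=cv2.INTER_CUBIC)]))
E
```

```text
t 15.35 fix mm [46.2 70.3] z 21.4 yawrel 90.06 q7 -0.76 gap 11.4 F fix [0.98 1.15 1.02]
delta mm [ 0.7 -3.2 -0.1] turn 0.06
```

View pics/a10.png

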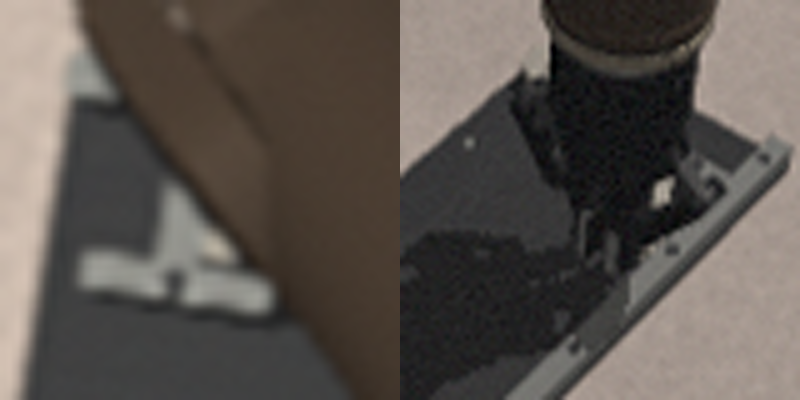

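The coupon (at (215,245) left) is inside the pocket, right by the wall. I'll creep to contact.

drive_tool([
  [1, 0, 0, 0],
  [1, 0, 0, 0],
  [1, 0, 0, 0],
])

```text
time: 15.75
ee_pos: [0.6087, 0.0649, 0.0214]
tcp_rot: [[0.127, 0.992, -0.0], [0.992, -0.127, -0.001], [-0.001, -0.0, -1.0]]
ft_force: [0.2, -3.3, 2.5]
finger_gap: 0.0112
```

drive_tool([
  [1, 0, 0, 0],
  [1, 0, 0, 0],
  [1, 0, 0, 0],
])

```text
time: 16.05
ee_pos: [0.6086, 0.065, 0.0213]
tcp_rot: [[0.128, 0.992, -0.001], [0.992, -0.128, -0.002], [-0.002, -0.0, -1.0]]
ft_force: [-1.3, -7.0, 4.2]
finger_gap: 0.0115
```

Contact with the wall: about 7 N at y = 70.5 mm (71 expected). I'll retract, lift and clear the view.

drive_tool([
  [-2, 0, 0, 0],
  [-8, 0, 0, 0],
  [-20, 0, 0, 0],
  [-25, 0, -25, 0],
  [-40, -10, -60, 0],
  [-75, -30, -90, 0],
  [-110, -60, -100, 0],
  [-145, -90, -100, 0],
  [-180, -110, -100, 0],
  [-200, -120, -100, 0],
  [-200, -120, -100, 0],
])

```text
time: 17.15
ee_pos: [0.4619, -0.1204, 0.1212]
tcp_rot: [[0.132, 0.991, -0.002], [0.991, -0.132, -0.002], [-0.002, -0.002, -1.0]]
ft_force: [0.9, 0.2, 0.1]
finger_gap: 0.0109
```

```bash
python3 look.py a11; python3 go.py 43 71 21.5 90
python3 - <<'E'
from go import *
f=optics.grab_frame("top");g=optics.grab_frame("scene")
cv2.imwrite("pics/a12.png",np.hstack([cv2.resize(f["image"][165:215,195:245],None,fx=8,fy=8,interpolation=cv2.INTER_CUBIC),cv2.resize(g["image"][160:240,270:350],(400,400),interpolation=cv2.INTER_CUBIC)]))
cv2.imwrite("pics/a12full.png",f["image"])
# sub-mask: coupon is warmer/brighter than steel
for F,n in((f,"top"),(g,"scene")):
    im=cv2.resize(F["image"],None,fx=6,fy=6,interpolation=cv2.INTER_CUBIC).astype(int)
    for t in(4,8,12):
        m=((im[...,2]-im[...,0]>t)&(im[...,2]>125)).astype(np.uint8)
        cs,_=cv2.findContours(m,cv2.RETR_LIST,cv2.CHAIN_APPROX_NONE)
        for c in cs:
            if cv2.contourArea(c)<3000: continue
            w=onz(F,(c[:,0]+.5)/6-.5,.022)[:,:2]
            q=np.array([tofix(a) for a in w])*1000
            r=cv2.minAreaRect(q.astype(np.float32))
            if max(r[1])<90 and abs(r[0][0])<90 and abs(r[0][1])<180: print(n,t,np.round(np.hstack([r[0],r[1],r[2]]),1))
E
```

```text
scene 120 fix [ 45.5 112.9] size [62. 50.] rel deg 0.3
scene 130 fix [ 45.1 112.2] size [59.5 48.8] rel deg 0.2
top 140 fix [ 48.4 114.1] size [63.  54.9] rel deg -0.3
scene 140 fix [ 44.9 111.8] size [57.5 47.7] rel deg 0.2
t 17.25 fix mm [ -73.6 -128.4] z 121.6 yawrel 89.96 q7 -0.36 gap 11.0 F fix [0.58 0.33 0.04]
delta mm [199.5 116.4 100.2] turn -0.04
top 4 [-61.6 165.1  38.5  39.3   8.6]
top 8 [-61.6 165.1  38.5  39.3   8.6]
top 8 [ 47.  113.6  63.7  53.6  89.8]
top 12 [-61.6 165.1  38.5  39.3   8.6]
top 12 [ 45.9 112.7  61.9  51.4  89.8]
scene 4 [ 45.4 112.7  49.7  62.1   0.8]
scene 8 [ 45.5 112.6  49.9  61.6   0.5]
scene 12 [ 45.2 112.   49.3  60.4   0.2]
```

View pics/a12.png

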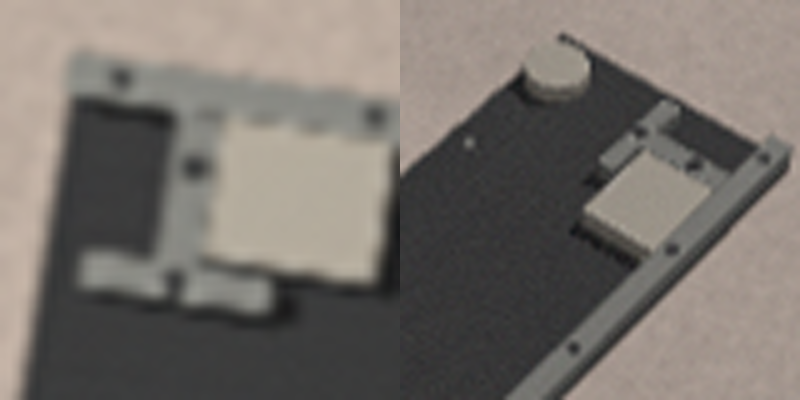

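View pics/a12full.png

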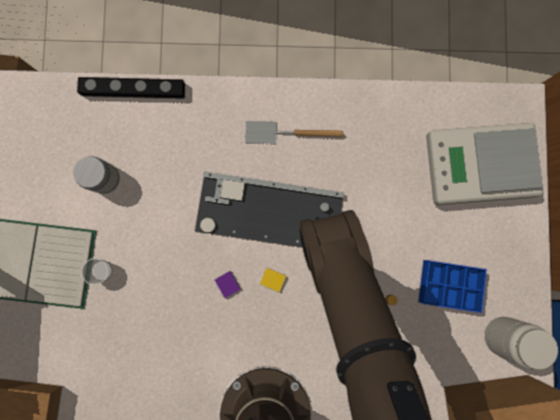

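The coupon is seated: fixture x is about 45.5 mm, y about 112.5 mm (home is 45 and 112), angle under 1°, with no dark gap at the rail or wall. The robot is clear of everything, so I'll hand in.

```bash
python3 -c "
from bench import env
print(env.hand_in())"
```

```text
the job is handed in; nothing more can be done
None
```

The coupon is seated in the corner pocket, touching both the rail and the stop, and the job is handed in. The hand-in gave no verdict.

**What I did:** I squared the coupon with two partly closed fingertips and pushed it flat onto the rail, feeling about 6 N at contact. Then I went round behind its -y end and slid it along the rail with a slight bias towards it, until it met the stop's wall at about 7 N. I retracted, lifted clear and handed in at about 17 s of the 54 s allowed.

**Last checks:**

| Check | Reading | Required or expected |
|---|---|---|
| Against the rail, before the pocket | x 45 mm, y 39.5 mm, angle about 0° | x above 41 mm, under 5° |
| Final position, scene camera | x 45.1–45.5 mm, y 112–112.9 mm | home is 45 and 112 mm |
| Final angle, scene camera | under 1° | under 3.4° |

**Disagreement:** At loose thresholds the top camera read up to x 48.4 and y 114.1 mm. Its outline there was also 3–5 mm too large, because the mask ran into the steel. With a tighter colour mask it read 45.9 and 112.7 mm, close to the scene camera.

**Bystanders:** The pictures show no sign that any moved, but I did not measure them all. In the last top view the arm hid the vial, which the tool passed only at height.

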